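# Close the oil reservoir in its holding block

## Task

Set the aluminium oil reservoir upright and fully home in the square pocket of the steel holding block, then screw its black lid down clockwise until the lid is snug on its gasket: stop once you clearly feel the extra resistance of the gasket, and do not overtighten. Leave the other things where they are.

Things in the scene. Friction and masses are not known exactly. Their poses are not given: they have to be found in the camera images.
- reservoir: aluminium oil reservoir, 0.5 to 0.75 kg, loose on the table. Origin: centre of its underside; z up its axis, x and y square to its foot. Square foot 58 x 58 mm, up to z = 16 mm (lowest 4 mm stepped in to 53 x 53); round barrel 48 mm in diameter to z = 60; then thread and lid. All four quarter turns fit the pocket. It may be lifted by the lid, which cannot come off.
- lid_grip (a point): centre of the lid, 76 mm above the reservoir's underside; turns with the lid. Black disc with twelve flats, 54 mm across (flats face this point's x axis and every 30 degrees), 20 mm high (10 mm above and below), gripped across two flats from above. Already on its fine thread; tightened clockwise from above, without visible sinking; stays where it is left; may take several grasps.
- gasket (a joint): how far the lid has squeezed the gasket hidden under it, in m: 0 until the lid meets it, then 0.1 mm per radian of lid. Snug is 0.01 to 0.085 mm (0.1 to 0.85 rad past first contact); more is overtightened. The reading (noise about 0.5 mm) is far too coarse for this: go by the torque.
- nest: steel holding block, 100 x 100 x 24 mm, fixed to the table, with a low cap screw at each corner (to 28 mm above the table). Origin: centre of its underside; x and y square to its sides. In its top a square pocket 61 x 61 mm, 14 mm deep, sides parallel to the block's, mouth chamfered 3 mm; it keeps the reservoir from turning.
- nest_floor (a point): centre of the pocket's floor, 10 mm above the underside of the block, where the underside of the reservoir's foot comes to rest
- linear_bushing: bystander: linear bushing, 21 mm in diameter, 30 mm high, standing; origin under its centre
- marker_pen: bystander: marker pen, 135 mm long, lying; origin under its centre
- spare_cylinder: bystander: compact pneumatic cylinder, 46 x 74 x 46 mm; origin under its centre
- insulating_tape: bystander: roll of black tape, 62 mm across, 19 mm high, lying; origin under its centre
- lid_top (a point): centre of the lid's top, 10 mm above lid_grip. The lid's rubber grip ring gives 1/3 rad per N m, so torque can be read at rest: about 0.12 N m on the free thread for 0.5 to 2.8 rad (differs each time, not visible), until the lid meets its gasket; there it jumps to 0.33 N m, then rises by 0.45 N m per further radian. 0.40 to 0.62 N m is snug. Each new grasp winds up the ring again.
There are look-alikes about, which are no part of the job. Several things have the shape of the reservoir; the one meant has the colours described above.

How it is judged:
By the outcome, as a careful person would: the job done as asked, in the order asked, and still so for the second after the job is handed in, with the robot touching nothing.
It also fails if it takes over 72 s, if anything falls off the work surface, if the arm or the gripper's body presses on something with over 40 N, if the wrist force passes 120 N, or if a joint passes its speed limit or range.

## Robot

A 6-joint arm with a two-finger parallel gripper is mounted at the origin on a cart in front of the work surface, level with it; the furniture and walls round the work are solid. World frame = base frame: x ahead of the robot, y to its left, z up, the work surface at z = 0. Lengths are in mm, angles in rad, forces in N, time in s.
With the tool pointing down it reaches from about 350 to 975 mm from the base axis. Payload 7.1 kg.
Tool frame: the origin (TCP) lies midway between the tips of the shut fingers; the grasp point (between the pads) lies 19 mm behind it (ctrl.grip_depth is the distance from the TCP to the grasp point, in mm); z points along the fingers, y is the line along which they close (so a half turn about z gives the same grasp; the last joint's range is limited). The gripper opens to 88 mm and grips with 3 to 60 N. Pads are 20 mm wide; open, the fingers measure 115 mm over their backs; the gripper's body (75 mm by 178 mm) begins 61 mm behind the grasp point.
Start: joints at [1.178, 0.423, 1.63, -0, 1.089, -0.019], TCP at [228.19, 581.837, 222.675] pointing down, gripper open.
Joint ranges: [-3, 3], [-0.9, 2.11], [0.09, 2.58], [-1.31, 4.45], [0.11, 2.69], [-2.54, 2.54]. Speed limits (rad/s): [2.39, 2.39, 3.01, 3.14, 3.14, 3.14].

## Interface

Orientations are given as a rotation vector (axis times angle).
In Python, from workcell import ctrl, cams gives the robot as it stands.
- The arm moves only by the tool move_arm, never from a script. Its argument "steps" is a list of rows, each a list of 3 entries, a list of its own where there are three numbers: the shift along the tool's x, y, z in units of 25 mm (1.0 is 25 mm), then the turn about the tool's z in units of 5 degrees (1.0 is 5 degrees), then the closure, from 0 (fully open) to 1 (shut). A call has 1 to 20 rows; each row shifts and turns the commanded pose from where the row before left it, along the tool's axes as they then stand; what a row does not reach is not made up. A row lasts 1/12 s, in which the tool goes at most 41.7 mm and 7.16 degrees, less where a joint would pass 70% of its speed; a pose out of reach is approached as far as the arm can. A call is refused whole if a number of a shift passes 1 or a number of a turn 1, either way. A call with a gripper value outside its range is refused whole. The fingers move at their own pace and stop on an object; the grip force is fixed at half the most. Time passes only in rows, so rows that do not move let the fingers close. It gives the time, the measured TCP pose, the force, the opening and the grip force at its end, in the units of the state.
- ctrl.get_obs(): the state, without advancing time (a new reading comes with each control period).
- cams.get_image(name): name is "scene" or "top" or "wrist"; returns a dict with "image" (420x560x3 uint8, red, green, blue), "camera_matrix" (3x3 intrinsics, pixels), "xyz" and "rotation" of the camera in the world; the wrist camera has in their place "mount" (4x4, takes a point from camera to tool coordinates, whose origin is the TCP and whose axes are the flange's). Camera axes: x right, y down, z forward; pixel columns grow to the right and rows downward; lengths in mm; the calibration is good to about 2 mm. A picture is of the moment at which its call begins: read the wrist's pose just before it. There is no depth.
- ctrl.close_job(): hands the job in; it is judged then, once.
Trained networks look in the newest picture that a camera, given by its name, has taken for a name from the list of things; names that differ only in an ending like _2 or _b are one class to them, and where a whole thing is asked for, a point or a joint stands for the part that bears it (a point fixed in the world has none). Each returns a list of dicts, best first, with "p" (0 to 1); they miss things now and then, are a little off and sometimes report something else, mostly with a low value. They report only what shows in the picture. A call takes as long as a camera call. They do not tell look-alikes from the thing itself.
- cams.boxes_of(camera, thing): "rect" ([centre column, centre row, width, height] in pixels, round what is visible of it).
- cams.cut_out(camera, thing): "pixels" (420x560 bool, what is visible of it) and "rect" ([centre column, centre row, width, height] in pixels, round what is visible of it).
The state is a dict: "t": time; "qpos": joint angles; "qvel": joint speeds; "joint_torque": joint torques, N m; "ee_pos": TCP position; "orientation": TCP orientation; "ft_force": force on the tool from outside, world axes, zero at the start; "moment": the same for the moment, N m; "width": finger opening in mm; "grasp_force": force on a finger pad.
Only numpy, scipy, OpenCV 4.12 (cv2) and the standard library are available. Lean on these libraries where they do the work, as an engineer would, in place of code of your own. Each camera call takes 0.05 s, during which the arm holds its last target. There are 200 camera calls.

## Working session

There is one attempt and no reset: what is moved stays moved. The work goes in short steps, Python scripts to look and compute and a tool call to move; the robot and the scene stay as the last step left them, time stands still between calls to the robot, and variables do not carry over. Pictures are saved under pics/ and viewed, at most 10 in all, crops included, and the job is handed in when it is done.

Besides the shell and the picture viewer there is one more tool, called as name([rows], argument=value, ...), one row to a line, values as JSON. move_arm: Moves the arm, as the interface text tells. Its arguments: {"type":"object","properties":{"steps":{"type":"array"}},"required":["steps"]}

```bash
mkdir -p pics
cat > h.py <<'E'
import numpy as np,cv2
from scipy.spatial.transform import Rotation as R
from workcell import ctrl,cams
def cam(n):
    o=ctrl.get_obs(); d=cams.get_image(n)
    K=np.array(d["camera_matrix"])
    if n=="wrist":
        T=np.eye(4);T[:3,:3]=R.from_rotvec(o["orientation"]).as_matrix();T[:3,3]=o["ee_pos"]
        T=T@np.array(d["mount"]);p,r=T[:3,3],T[:3,:3]
    else:
        p=np.array(d["xyz"]);r=np.array(d["rotation"])
        if r.shape!=(3,3): r=R.from_rotvec(r).as_matrix()
    return d["image"],K,p,r
def ray(c,uv,z):
    _,K,p,r=c; v=r@np.linalg.solve(K,[uv[0],uv[1],1]); return p+v*(z-p[2])/v[2]
def proj(c,P):
    _,K,p,r=c; q=K@(r.T@(np.array(P)-p)); return q[:2]/q[2]
def save(n,im): cv2.imwrite("pics/"+n,im[...,::-1])
E
python3 - <<'E'
from h import *
print(ctrl.get_obs())
for n in("scene","top","wrist"):
    c=cam(n);save(n+"0.png",c[0]);print(n,c[1].round(1).tolist(),c[2].round(1),c[3].round(3).tolist())
    if n!="wrist":
      for t in("reservoir","lid_grip","nest","linear_bushing","marker_pen","spare_cylinder","insulating_tape"):
        for b in cams.boxes_of(n,t): print(t,round(b["p"],2),np.round(b["rect"],1), ray(c,b["rect"][:2],20).round(0))
im=np.hstack([cv2.resize(cams.get_image(n)["image"],(800,600)) for n in("scene",)])
E
```

```text
{'t': 0.0, 'qpos': array([ 1.17800534e+00,  4.23835087e-01,  1.63065357e+00,  1.34049766e-05,
        1.08856885e+00, -1.90274909e-02]), 'qvel': array([ 0.00047014, -0.00188138, -0.00074431,  0.00145025,  0.00024479,
       -0.0009055 ]), 'joint_torque': array([-1.78412945e-03, -5.44616961e+01, -2.73678035e+01,  6.43284875e-02,
        2.25319894e-02, -1.05383190e-04]), 'ee_pos': array([227.98777169, 581.36703705, 221.91958566]), 'orientation': array([-5.83646511e-01, -3.08658409e+00,  2.24834086e-03]), 'ft_force': array([ 0.05992191,  0.4812915 , -0.4105721 ]), 'moment': array([-0.00150885,  0.03240905, -0.00945053]), 'grasp_force': 0.0, 'width': 87.9129326546481}
scene [[420.3, 0.0, 274.2], [0.0, 420.3, 207.2], [0.0, 0.0, 1.0]] [ -4.2 582.2 571. ] [[-0.746, -0.328, 0.58], [-0.666, 0.385, -0.64], [-0.013, -0.863, -0.505]]
reservoir 0.89 [348.  209.1  26.2  42.9] [ 477. -231.   20.]
reservoir 0.82 [374.2 189.4  29.2  34.9] [ 481. -369.   20.]
reservoir 0.44 [281.1 200.7  23.1  21.5] [ 637. -153.   20.]
lid_grip 0.76 [378.6 180.3  19.6  15.5] [ 500. -426.   20.]
lid_grip 0.7 [349.3 19
[... 437 characters left out ...]

reservoir 0.76 [336.4 245.4  34.9  34.9] [ 453. -198.   20.]
reservoir 0.62 [393.1 247.2  33.   29.3] [ 451. -334.   20.]
reservoir 0.6 [341.6 242.5  23.8  22.4] [ 460. -210.   20.]
lid_grip 0.76 [394.3 245.6  24.2  25.4] [ 455. -337.   20.]
nest 0.7 [166.4 234.9  51.4  54.1] [472. 211.  20.]
linear_bushing 0.3 [164.3 238.7  52.6  53.4] [462. 216.  20.]
marker_pen 0.59 [249.3 256.9  12.   56.7] [422.  11.  20.]
spare_cylinder 0.88 [185.2 161.8  36.3  22.5] [652. 173.  20.]
insulating_tape 0.9 [322.5 169.8  24.3  25.6] [ 638. -163.   20.]
wrist [[339.3, 0.0, 279.2], [0.0, 339.3, 211.5], [0.0, 0.0, 1.0]] [157.1 610.1 383.8] [[0.364, 0.895, 0.258], [0.931, -0.35, -0.101], [0.0, 0.277, -0.961]]
```

View pics/top0.png

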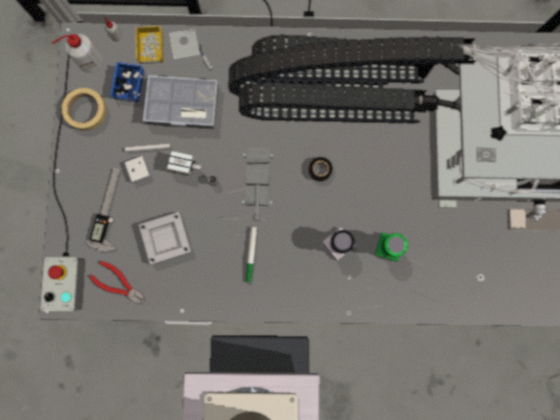

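View pics/scene0.png

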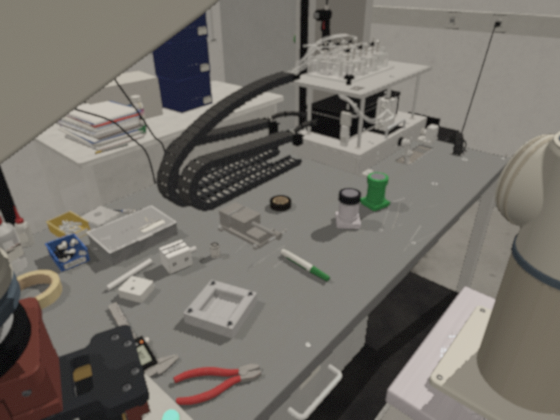

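The top view shows the reservoir (black lid, pale body) standing upright at about (342,242). Its green look-alike is at (393,246) and the nest is at (165,238). I'll hover over the nest first to take a wrist picture.

move_arm([
  [[-0.89, -0.64, 0], 0, 0],
  [[-0.89, -0.64, 0], 0, 0],
  [[-0.89, -0.64, 0], 0, 0],
  [[-0.89, -0.64, 0], 0, 0],
  [[-0.89, -0.64, 0], 0, 0],
  [[-0.89, -0.64, 0], 0, 0],
  [[-0.89, -0.64, 0], 0, 0],
  [[-0.89, -0.64, 0], 0, 0],
  [[-0.89, -0.64, 0], 0, 0],
  [[-0.89, -0.64, 0], 0, 0],
  [[-0.89, -0.64, 0], 0, 0],
  [[-0.89, -0.64, 0], 0, 0],
  [[-0.89, -0.64, 0], 0, 0],
  [[-0.89, -0.64, 0], 0, 0],
  [[-0.89, -0.64, 0], 0, 0],
  [[-0.89, -0.64, 0], 0, 0],
  [[0, 0, 0], 0, 0],
  [[0, 0, 0], 0, 0],
  [[0, 0, 0], 0, 0],
])

```text
t: 2.48
ee_pos: [465.9, 213.7, 222.7]
orientation: [-0.585, -3.086, -0.0]
ft_force: [-0.1, 0.9, -0.5]
width: 88.0
grasp_force: 0.0
```

Run:
```python
from h import *
o=ctrl.get_obs();print(o["t"],o["ee_pos"].round(1),o["orientation"].round(3),o["qvel"].round(3))
c=cam("wrist");save("wrist1.png",c[0])
for t in("nest","nest_floor"):
  for b in cams.cut_out("wrist",t):
    print(t,b["p"],np.round(b["rect"],1))
    if t=="nest":
      m=b["pixels"].astype(np.uint8);h=cv2.convexHull(cv2.findNonZero(m))[:,0]
      P=np.array([ray(c,u,24)[:2] for u in h],np.float32);print(cv2.minAreaRect(P))
```

```text
2.4833 [465.9 213.7 222.7] [-0.585 -3.086 -0.   ] [ 0.021 -0.002  0.002 -0.001  0.    -0.003]
nest 0.67 [279.5 182.8 129.7 125.8]
((466.11761474609375, 215.1043701171875), (100.99765014648438, 99.694580078125), 18.600549697875977)
nest_floor 0.84 [280.2 185.1 128.9 125.3]
```

View pics/wrist1.png

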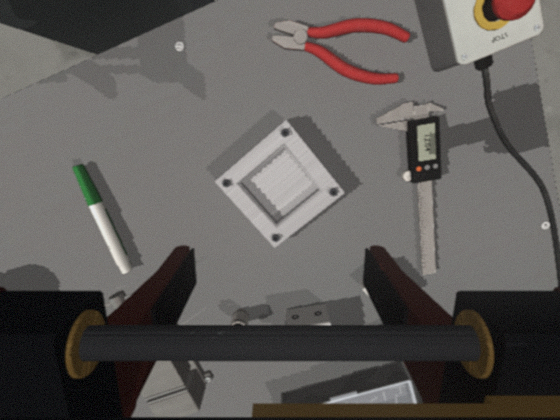

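The wrist view shows the nest at (280,185), with its corner screws near (285,132), (333,191), (276,237) and (228,183). Next I'll go over the reservoir.

move_arm([
  [[-0.34, -0.93, 0], 0, 0],
  [[-0.34, -0.93, 0], 0, 0],
  [[-0.34, -0.93, 0], 0, 0],
  [[-0.34, -0.93, 0], 0, 0],
  [[-0.34, -0.93, 0], 0, 0],
  [[-0.34, -0.93, 0], 0, 0],
  [[-0.34, -0.93, 0], 0, 0],
  [[-0.34, -0.93, 0], 0, 0],
  [[-0.34, -0.93, 0], 0, 0],
  [[-0.34, -0.93, 0], 0, 0],
  [[-0.34, -0.93, 0], 0, 0],
  [[-0.34, -0.93, 0], 0, 0],
  [[-0.34, -0.93, 0], 0, 0],
  [[-0.34, -0.93, 0], 0, 0],
  [[-0.34, -0.93, 0], 0, 0],
  [[-0.34, -0.93, 0], 0, 0],
  [[-0.34, -0.93, 0], 0, 0],
  [[0, 0, 0], 0, 0],
  [[0, 0, 0], 0, 0],
])

```text
t: 4.22
ee_pos: [456.4, -207.2, 222.6]
orientation: [-0.585, -3.086, -0.0]
ft_force: [0.5, 0.1, -1.0]
width: 87.8
grasp_force: 0.0
```

Run:
```python
from h import *
o=ctrl.get_obs();print(o["t"],o["ee_pos"].round(1),o["orientation"].round(3),o["qpos"].round(3))
T=R.from_rotvec([-0.585,-3.086,0]).as_matrix()
c=cam("wrist");save("wrist2.png",c[0])
# nest screws, from wrist1 (pose then)
c1=(None,c[1],np.array([465.9,213.7,222.7])+(c[2]-o["ee_pos"]),c[3])
S=np.array([ray(c1,u,28)[:2] for u in((285,132),(333,191),(276,237),(228,183))]);print("screws",S.round(1).tolist(),S.mean(0))
d1,d2=S[2]-S[0],S[3]-S[1];print("ang",np.degrees(np.arctan2(d1[1],d1[0]))+45,np.degrees(np.arctan2(d2[1],d2[0]))+45)
for t in("reservoir","lid_grip"):
  for b in cams.cut_out("wrist",t):
    print(t,b["p"],np.round(b["rect"],1))
    m=b["pixels"].astype(np.uint8);h=cv2.convexHull(cv2.findNonZero(m))[:,0]
    for z in(16,86):
      print(z,cv2.minAreaRect(np.array([ray(c,u,z)[:2] for u in h],np.float32)),cv2.minEnclosingCircle(np.array([ray(c,u,z)[:2] for u in h],np.float32)))
```

```text
4.2167 [ 456.4 -207.2  222.6] [-0.585 -3.086 -0.   ] [-0.45   0.242  1.899  0.     1.001 -1.646]
screws [[414.0, 241.1], [490.3, 266.8], [516.8, 190.6], [441.2, 165.4]] [465.57233304 215.96822081]
ang 18.829704275414183 -70.86288556026135
reservoir 0.97 [282.2 194.2  65.3  74.3]
16 ((471.0218505859375, -207.3342742919922), (70.80894470214844, 78.12802124023438), 39.85955047607422) ((465.2481689453125, -208.1552276611328), 45.132633209228516)
86 ((454.72369384765625, -201.92080688476562), (57.328338623046875, 63.253997802734375), 39.859527587890625) ((450.04931640625, -202.58543395996094), 36.54029846191406)
reservoir 0.57 [170.5 231.4  82.4  72.6]
16 ((462.138916015625, -344.1004333496094), (91.62813568115234, 86.79402160644531), 73.4334716796875) ((459.22540283203125, -340.00665283203125), 56.80745315551758)
86 ((447.531982421875, -312.6493835449219), (74.18400573730469, 70.27017974853516), 73.4334945678711) ((445.17315673828125, -309.33502197265625), 45.99247360229492)
lid_grip 0.84 [160.9 239.8  65.5  61.1]
16 ((463.8171081542969, -357.58551025390625), (56.66126251220703, 74.85820770263672), 11.640294075012207) ((466.9615783691406, -357.18292236328125), 37.980384826660156)
86 ((448.8907165527344, -323.5672302246094), (45.87409210205078, 60.606689453125), 11.640296936035156) ((451.436279296875, -323.2413330078125), 30.749671936035156)
```

View pics/wrist2.png

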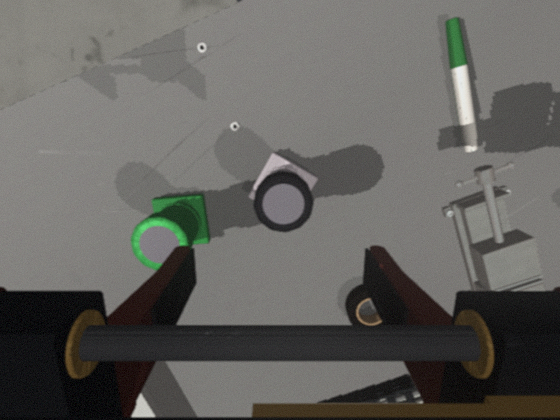

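The wrist view shows the black lid at (283,200), with the foot's corners at (277,153), (317,180) and (251,190). I'll fit the lid centre, the phase of the flats and the foot yaw.

```bash
cat >> h.py <<'E'
def lidfit(c,zt=86,guess=None,thr=None):
    """rectify the plane z=zt to 0.25mm/px around guess; dark lid contour; returns centre, radius, flat phase (deg, mod 30)"""
    g=np.array(guess);s=4;N=360
    q=np.array([[0,0],[N,0],[N,N],[0,N]],np.float32)
    im=np.array([proj(c,[*(g+(p-N/2)/s),zt]) for p in q],np.float32)
    w=cv2.warpPerspective(c[0],cv2.getPerspectiveTransform(im,q),(N,N),flags=cv2.INTER_CUBIC)
    gr=cv2.cvtColor(w,cv2.COLOR_RGB2GRAY);return w,gr
E
python3 - <<'E'
from h import *
c=cam("wrist")
w,gr=lidfit(c,86,(452,-205))
# foot plane z=16 too
w2,_=lidfit(c,16,(458,-208))
save("rect.png",np.hstack([w,w2]))
print([ray(c,u,16)[:2].round(1) for u in((277,153),(317,180),(251,190))])
print(ray(c,(283,200),86))
E
```

```text
[array([ 422.2, -194.5]), array([ 465.6, -164.3]), array([ 449.6, -236.2])]
[ 456.41411258 -201.66782699   86.        ]
```

View pics/rect.png

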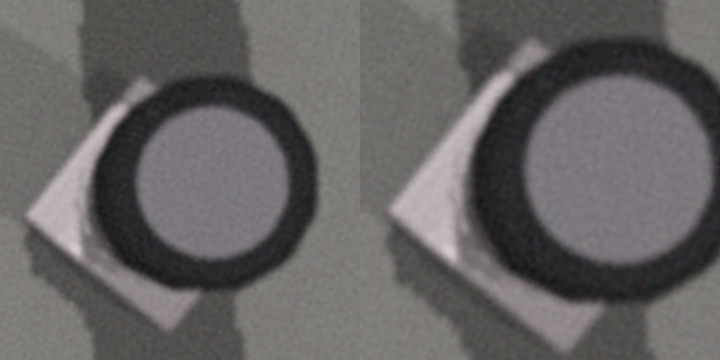

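The rectified view gives the lid centre near (460,-204) and the foot yaw near 38°. I'll descend for a closer look at the flats.

move_arm([
  [[-0.09, 0.16, 0.9], 0, 0],
  [[0, 0, 0.9], 0, 0],
  [[0, 0, 0.9], 0, 0],
  [[0, 0, 0.9], 0, 0],
  [[0, 0, 0], 0, 0],
  [[0, 0, 0], 0, 0],
])

```text
t: 4.92
ee_pos: [459.3, -203.2, 132.2]
orientation: [-0.581, -3.085, -0.001]
ft_force: [0.5, -0.1, 0.3]
width: 87.9
grasp_force: 0.0
```

Run:
```python
from h import *
c=cam("wrist");o=ctrl.get_obs();print(o["t"],o["ee_pos"].round(1))
w,gr=lidfit(c,86,(460,-204))
save("rect2.png",w)
g=cv2.GaussianBlur(gr,(5,5),0)
# label circle
_,th=cv2.threshold(g[100:260,100:260],80,255,0)
cs,_=cv2.findContours((g>75).astype(np.uint8),cv2.RETR_LIST,cv2.CHAIN_APPROX_NONE)
for k in cs:
    if 3000<cv2.contourArea(k)<40000:
        (x,y),r=cv2.minEnclosingCircle(k);print("blob",460+(x-180)/4,-204+(y-180)/4,r/4,cv2.contourArea(k)/16)
```

```text
4.9667 [ 460.2 -203.8  133.2]
blob 460.25141525268555 -204.50920867919922 19.281696319580078 1123.53125
blob 457.5 -203.375 29.539457321166992 2453.03125
```

View pics/rect2.png

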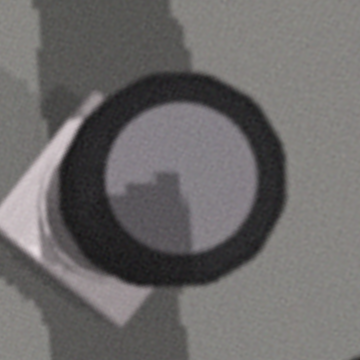

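Run:
```python
from h import *
c=cam("wrist")
for zt in(86,):
    ctr=ray(c,proj(c,(460.25,-204.5,86)),zt)[:2]
    w,gr=lidfit(c,zt,ctr)
    A=np.arange(-80,91,2.0);g=cv2.GaussianBlur(gr,(5,5),0).astype(float)
    rr=np.arange(90,126,.25);rad=[]
    for a in A:
        x=180+rr*np.cos(np.radians(a));y=180+rr*np.sin(np.radians(a))
        v=cv2.remap(g.astype(np.float32),x.astype(np.float32)[None],y.astype(np.float32)[None],cv2.INTER_LINEAR)[0]
        rad.append(rr[np.argmax(np.gradient(cv2.GaussianBlur(v[None],(9,1),0)[0]))]/4)
    rad=np.array(rad);print(list(zip(A[::2],rad[::2].round(1))))
    ok=(rad>25.5)&(rad<29.5)
    best=[]
    for ph in range(0,30):
        d=(A-ph+15)%30-15; 
        M=np.c_[1/np.cos(np.radians(d)),np.cos(np.radians(A)),np.sin(np.radians(A))][ok]
        s,*_=np.linalg.lstsq(M,rad[ok],rcond=None);e=np.abs(M@s-rad[ok]);best.append((np.median(e),np.mean(np.clip(e,0,.7)),ph,s.round(2).tolist()))
    print(sorted(best,key=lambda b:b[1])[:6],max(best,key=lambda b:b[1]))
# foot yaw via edges on plane 16
w,gr=lidfit(c,16,(460,-204));save("foot.png",w)
hsv=cv2.cvtColor(w,cv2.COLOR_RGB2HSV)
E=cv2.Canny(cv2.GaussianBlur(gr,(5,5),0),40,100)
L=cv2.HoughLinesP(E,1,np.pi/360,50,minLineLength=60,maxLineGap=8)
for l in L[:,0]: print(l,round(np.degrees(np.arctan2(l[3]-l[1],l[2]-l[0])),1))
```

```text
[(np.float64(-80.0), np.float64(26.8)), (np.float64(-76.0), np.float64(26.6)), (np.float64(-72.0), np.float64(26.5)), (np.float64(-68.0), np.float64(26.0)), (np.float64(-64.0), np.float64(25.9)), (np.float64(-60.0), np.float64(25.9)), (np.float64(-56.0), np.float64(26.1)), (np.float64(-52.0), np.float64(26.2)), (np.float64(-48.0), np.float64(26.1)), (np.float64(-44.0), np.float64(26.2)), (np.float64(-40.0), np.float64(26.2)), (np.float64(-36.0), np.float64(25.9)), (np.float64(-32.0), np.float64(25.5)), (np.float64(-28.0), np.float64(25.8)), (np.float64(-24.0), np.float64(26.0)), (np.float64(-20.0), np.float64(26.6)), (np.float64(-16.0), np.float64(26.2)), (np.float64(-12.0), np.float64(26.1)), (np.float64(-8.0), np.float64(26.3)), (np.float64(-4.0), np.float64(25.8)), (np.float64(0.0), np.float64(25.6)), (np.float64(4.0), np.float64(26.1)), (np.float64(8.0), np.float64(26.1)), (np.float64(12.0), np.float64(26.5)), (np.float64(16.0), np.float64(26.2)), (np.float64(20.0), np.float64(26.4)), (np.float64(24.0), np.float64(26.1)), (np.float64(28.0), np.float64(26.1)), (np.float64(32.0), n
[... 596 characters left out ...]
0.14306699509750329), 0, [26.52, -0.77, 0.29]), (np.float64(0.11121417958892721), np.float64(0.14807534522784016), 29, [26.52, -0.78, 0.29]), (np.float64(0.12280337780242334), np.float64(0.15226578601889923), 28, [26.54, -0.8, 0.29]), (np.float64(0.12905371287981993), np.float64(0.15445753508379453), 1, [26.5, -0.76, 0.29]), (np.float64(0.14030878453526086), np.float64(0.16642235226560462), 2, [26.5, -0.75, 0.28]), (np.float64(0.13209865906464913), np.float64(0.17009958939456887), 27, [26.54, -0.81, 0.29])] (np.float64(0.41170851684082876), np.float64(0.41188680911679465), 13, [26.52, -0.76, 0.22])
[ 21 192  80 117] -51.8
[ 21 194 124  62] -52.0
[ 21 196  94 258] 40.3
[100 143 147  60] -60.5
```

View pics/foot.png

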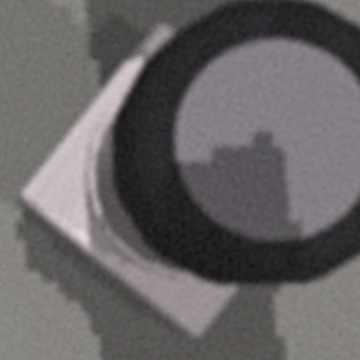

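The flats are at about 0° (mod 30), the foot yaw is 38.5° and the nest yaw is 18.9°. I'll line up with the flat pair at 60°, descend and grasp.

move_arm([
  [[0, -0.02, 0], 0.9, 0],
  [[0, 0, 0], 0.9, 0],
  [[0, 0, 0.76], 0, 0],
  [[0, 0, 0.76], 0, 0],
  [[0, 0, 0.76], 0, 0],
  [[0, 0, 0.76], 0, 0],
  [[0, 0, 0], 0, 0],
  [[0, 0, 0], 0, 0],
  [[0, 0, 0], 0, 1],
  [[0, 0, 0], 0, 1],
  [[0, 0, 0], 0, 1],
  [[0, 0, 0], 0, 1],
  [[0, 0, 0], 0, 1],
  [[0, 0, 0], 0, 1],
  [[0, 0, 0], 0, 1],
  [[0, 0, 0], 0, 1],
])

```text
t: 6.35
ee_pos: [460.0, -204.9, 57.0]
orientation: [0.824, 3.031, -0.0]
ft_force: [0.0, 0.3, 5.0]
width: 54.0
grasp_force: 30.0
```

Run:
```python
from h import *
o=ctrl.get_obs();print({k:np.round(v,3).tolist() for k,v in o.items()})
M=R.from_rotvec(o["orientation"]).as_matrix();print(np.degrees(np.arctan2(M[1,1],M[0,1])))
```

```text
{'t': 6.35, 'qpos': [-0.443, 0.515, 1.99, 0.0, 0.636, -1.483], 'qvel': [-0.002, -0.0, 0.0, -0.001, -0.002, 0.001], 'joint_torque': [-0.125, -45.619, -14.855, -0.057, -0.081, -0.003], 'ee_pos': [459.976, -204.882, 57.018], 'orientation': [0.824, 3.031, -0.0], 'ft_force': [0.043, 0.342, 4.956], 'moment': [0.086, 0.077, 0.013], 'grasp_force': 30.001, 'width': 53.957}
59.58056154032457
```

move_arm([
  [[0, 0, -0.7], 0, 1],
  [[0, 0, -0.9], 0, 1],
  [[0, 0, -0.9], 0, 1],
  [[0.49, 0.86, 0], 0, 1],
  [[0.49, 0.86, 0], 0, 1],
  [[0.49, 0.86, 0], 0, 1],
  [[0.49, 0.86, 0], 0, 1],
  [[0.49, 0.86, 0], 0, 1],
  [[0.49, 0.86, 0], 0, 1],
  [[0.49, 0.86, 0], 0, 1],
  [[0.49, 0.86, 0], 0, 1],
  [[0.49, 0.86, 0], 0, 1],
  [[0.49, 0.86, 0], 0, 1],
  [[0.49, 0.86, 0], 0, 1],
  [[0.49, 0.86, 0], 0, 1],
  [[0.49, 0.86, 0], 0, 1],
  [[0.49, 0.86, 0], 0, 1],
  [[0.49, 0.86, 0], 0, 1],
  [[0.49, 0.86, 0], 0, 1],
  [[0.49, 0.86, 0], 0, 1],
])

```text
t: 8.02
ee_pos: [463.9, 216.6, 118.2]
orientation: [-0.823, -3.03, 0.003]
ft_force: [0.3, 0.4, -6.2]
width: 53.9
grasp_force: 30.0
```

move_arm([
  [[0, 0, 0], -1, 1],
  [[0, 0, 0], -1, 1],
  [[0, 0, 0], -1, 1],
  [[0, 0, 0], -1, 1],
  [[0, 0, 0], -1, 1],
  [[0, 0, 0], -1, 1],
  [[0, 0, 0], -1, 1],
  [[0, 0, 0], -1, 1],
  [[0, 0, 0], -1, 1],
  [[0, 0, 0], -1, 1],
  [[0, 0, 0], -1, 1],
  [[0, 0, 0], -1, 1],
  [[0, 0, 0], -1, 1],
  [[0, 0, 0], -1, 1],
  [[0, 0, 0], 0, 1],
  [[0, 0, 0], 0, 1],
  [[0, 0, 0], 0, 1],
])

```text
t: 9.43
ee_pos: [464.6, 215.6, 118.7]
orientation: [1.06, -2.956, 0.0]
ft_force: [-0.8, 0.2, -6.1]
width: 53.6
grasp_force: 30.0
```

Run:
```python
from h import *
o=ctrl.get_obs();print({k:np.round(v,3).tolist() for k,v in o.items()})
M=R.from_rotvec(o["orientation"]).as_matrix();print(np.degrees(np.arctan2(M[1,1],M[0,1])))
c=cam("wrist");zb=o["ee_pos"][2]-57
z=zb+16
E=o["ee_pos"][:2]
cw,_=lidfit(c,z,E); cn,_=lidfit(c,24,(465.8,215.6))
im=cv2.resize(c[0],(360*4//3,360));save("carry.png",np.hstack([cw,im[:,60:440]]))
```

```text
{'t': 9.433, 'qpos': [0.411, 0.415, 1.948, 0.0, 0.78, -1.848], 'qvel': [-0.002, -0.004, -0.003, -0.001, -0.001, -0.007], 'joint_torque': [-0.001, -49.25, -21.402, -0.024, 0.076, -0.016], 'ee_pos': [464.645, 215.637, 118.662], 'orientation': [1.06, -2.956, 0.0], 'ft_force': [-0.802, 0.183, -6.131], 'moment': [0.058, 0.035, -0.022], 'grasp_force': 29.999, 'width': 53.575}
129.43768805909733
```

View pics/carry.png

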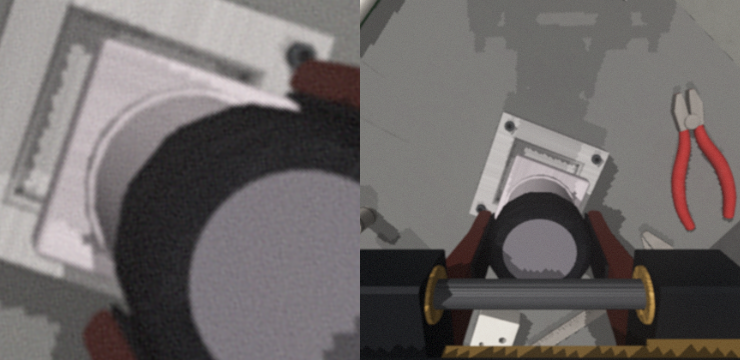

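The alignment looks good: foot about 19.7°, pocket about 19°. I'll go down to just above the pocket floor.

move_arm([
  [[-0.03, -0.03, 0.5], 0, 1],
  [[0, 0, 0.5], 0, 1],
  [[0, 0, 0.3], 0, 1],
  [[0, 0, 0.2], 0, 1],
  [[0, 0, 0.1], 0, 1],
  [[0, 0, 0.1], 0, 1],
  [[0, 0, 0.1], 0, 1],
  [[0, 0, 0.1], 0, 1],
  [[0, 0, 0], 0, 1],
  [[0, 0, 0], 0, 1],
  [[0, 0, 0], 0, 1],
])

```text
t: 10.4
ee_pos: [468.0, 215.6, 74.6]
orientation: [-1.063, 2.953, -0.001]
ft_force: [-3.9, -9.2, 22.1]
width: 54.3
grasp_force: 30.0
```

Run:
```python
from h import *
o=ctrl.get_obs();print({k:np.round(v,3).tolist() for k,v in o.items() if k[0] not in "jq"})
```

```text
{'t': 10.4, 'ee_pos': [468.009, 215.555, 74.612], 'orientation': [-1.063, 2.953, -0.001], 'ft_force': [-3.938, -9.244, 22.115], 'moment': [-1.127, 0.765, -0.017], 'grasp_force': 30.004, 'width': 54.251}
```

move_arm([
  [[0, 0, 0], 0, 1],
  [[0, 0, 0], 0, 1],
])

```text
t: 10.57
ee_pos: [468.0, 215.6, 74.6]
orientation: [-1.063, 2.953, -0.001]
ft_force: [-3.2, -8.9, 22.9]
width: 54.0
grasp_force: 30.0
```

Run:
```python
from h import *
o=ctrl.get_obs();print({k:np.round(v,3).tolist() for k,v in o.items() if k[0] not in "jq"})
c=cam("wrist")
E0=o["ee_pos"][:2]; zb=o["ee_pos"][2]-57
w,_=lidfit(c,zb+16,E0); im=cv2.resize(c[0],(560,420))
save("ins.png",np.hstack([cv2.resize(w,(420,420)),im[90:350,160:420].repeat(2,0).repeat(2,1)[:420,:380]]))
```

```text
{'t': 10.567, 'ee_pos': [467.984, 215.551, 74.643], 'orientation': [-1.063, 2.953, -0.001], 'ft_force': [-3.205, -8.897, 22.924], 'moment': [-1.117, 0.753, -0.046], 'grasp_force': 30.004, 'width': 53.958}
```

View pics/ins.png

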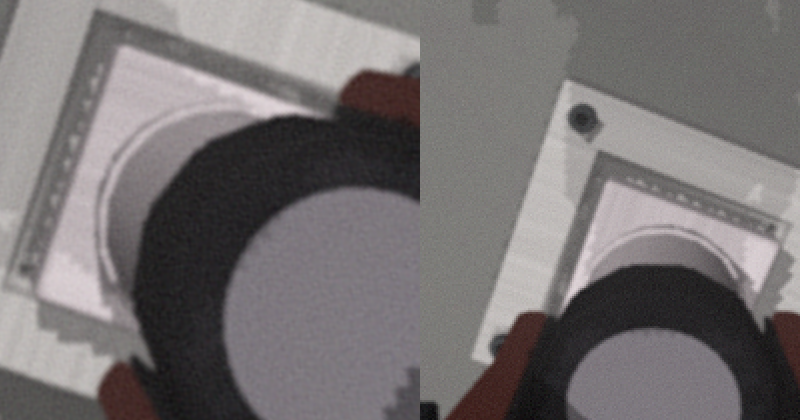

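The foot sits about 0.5 mm in x and 1.5 mm in y past the pocket centre, which agrees with the side force. I'll shift it back and go on down.

move_arm([
  [[0.04, -0.02, 0], 0, 1],
  [[0.03, -0.02, 0], 0, 1],
  [[0, 0, 0], 0, 1],
  [[0, 0, 0.04], 0, 1],
  [[0, 0, 0], 0, 1],
  [[0, 0, 0], 0, 1],
])

```text
t: 11.12
ee_pos: [465.6, 213.9, 70.8]
orientation: [-1.064, 2.956, -0.0]
ft_force: [1.0, 0.4, -6.0]
width: 53.7
grasp_force: 30.0
```

Run:
```python
from h import *
o=ctrl.get_obs();print({k:np.round(v,3).tolist() for k,v in o.items() if k[0] not in "jq"})
```

```text
{'t': 11.117, 'ee_pos': [465.556, 213.887, 70.756], 'orientation': [-1.064, 2.956, -0.0], 'ft_force': [1.0, 0.416, -5.952], 'moment': [0.03, -0.044, -0.006], 'grasp_force': 29.999, 'width': 53.749}
```

It dropped into the pocket. I'll press gently until it is seated.

move_arm([
  [[0, 0, 0.06], 0, 1],
  [[0, 0, 0.06], 0, 1],
  [[0, 0, 0.06], 0, 1],
  [[0, 0, 0], 0, 1],
  [[0, 0, 0], 0, 1],
])

```text
t: 11.53
ee_pos: [465.7, 214.2, 66.9]
orientation: [-1.064, 2.956, 0.0]
ft_force: [-3.9, 0.5, 8.6]
width: 53.6
grasp_force: 30.0
```

Run:
```python
from h import *
o=ctrl.get_obs();print({k:np.round(v,3).tolist() for k,v in o.items() if k[0] not in "j"})
```

```text
{'t': 11.533, 'qpos': [0.408, 0.505, 1.968, 0.0, 0.668, -1.854], 'qvel': [0.001, -0.002, 0.001, 0.001, -0.003, 0.001], 'ee_pos': [465.715, 214.17, 66.855], 'orientation': [-1.064, 2.956, 0.0], 'ft_force': [-3.876, 0.492, 8.572], 'moment': [-0.093, 0.383, -0.02], 'grasp_force': 30.001, 'width': 53.622}
```

Seated: TCP z is 66.9 and the force is +8.6 N. Now I'll screw clockwise, reading the torque at rest after each 25° or so.

```bash
cat > rd.py <<'E'
from h import *
o=ctrl.get_obs();M=R.from_rotvec(o["orientation"]).as_matrix()
print(round(o["t"],2),"yaw",round(np.degrees(np.arctan2(M[1,1],M[0,1])),1),"pos",o["ee_pos"].round(1),"F",o["ft_force"].round(1),"M",o["moment"].round(3),"q6",o["qpos"][5].round(2),"w",o["width"].round(1))
E
python3 rd.py
```

```text
Traceback (most recent call last):
  File "rd.py", line 3, in <module>
    print(round(o["t"],2),"yaw",round(np.degrees(np.arctan2(M[1,1],M[0,1])),1),"pos",o["ee_pos"].round(1),"F",o["ft_force"].round(1),"M",o["moment"].round(3),"q6",o["qpos"][5].round(2),"w",o["width"].round(1))
                                                                                                                                                                                             ^^^^^^^^^^^^^^^^
AttributeError: 'float' object has no attribute 'round'
```

move_arm([
  [[0, 0, 0], 1, 1],
  [[0, 0, 0], 1, 1],
  [[0, 0, 0], 1, 1],
  [[0, 0, 0], 1, 1],
  [[0, 0, 0], 1, 1],
  [[0, 0, 0], 0, 1],
  [[0, 0, 0], 0, 1],
  [[0, 0, 0], 0, 1],
])

```text
t: 12.2
ee_pos: [465.4, 214.0, 66.8]
orientation: [0.4, -3.116, 0.0]
ft_force: [-3.3, -1.0, 8.1]
width: 54.1
grasp_force: 30.0
```

```bash
python3 rd.py
```

```text
Traceback (most recent call last):
  File "rd.py", line 3, in <module>
    print(round(o["t"],2),"yaw",round(np.degrees(np.arctan2(M[1,1],M[0,1])),1),"pos",o["ee_pos"].round(1),"F",o["ft_force"].round(1),"M",o["moment"].round(3),"q6",o["qpos"][5].round(2),"w",o["width"].round(1))
                                                                                                                                                                                             ^^^^^^^^^^^^^^^^
AttributeError: 'float' object has no attribute 'round'
```

```bash
sed -i 's/o\["qpos"\]\[5\].round(2)/round(float(o["qpos"][5]),2)/;s/o\["width"\].round(1)/round(float(o["width"]),1)/' rd.py; python3 rd.py
```

```text
12.2 yaw 104.6 pos [465.4 214.   66.8] F [-3.3 -1.   8.1] M [-0.312  0.577  0.137] q6 -1.42 w 54.1
```

move_arm([
  [[0, 0, 0], 1, 1],
  [[0, 0, 0], 1, 1],
  [[0, 0, 0], 1, 1],
  [[0, 0, 0], 1, 1],
  [[0, 0, 0], 1, 1],
  [[0, 0, 0], 0, 1],
  [[0, 0, 0], 0, 1],
  [[0, 0, 0], 0, 1],
])

```text
t: 12.87
ee_pos: [465.2, 213.9, 66.8]
orientation: [-0.284, -3.128, 0.001]
ft_force: [-3.8, -1.3, 9.5]
width: 53.9
grasp_force: 30.0
```

```bash
python3 rd.py
```

```text
12.87 yaw 79.6 pos [465.2 213.9  66.8] F [-3.8 -1.3  9.5] M [-0.514  0.823  0.164] q6 -0.98 w 53.9
```

move_arm([
  [[0, 0, 0], 1, 1],
  [[0, 0, 0], 1, 1],
  [[0, 0, 0], 1, 1],
  [[0, 0, 0], 1, 1],
  [[0, 0, 0], 1, 1],
  [[0, 0, 0], 0, 1],
  [[0, 0, 0], 0, 1],
  [[0, 0, 0], 0, 1],
])

```text
t: 13.53
ee_pos: [465.6, 213.6, 66.8]
orientation: [0.953, 2.993, -0.002]
ft_force: [-0.7, -3.3, 8.2]
width: 53.8
grasp_force: 30.0
```

```bash
python3 rd.py
```

```text
13.53 yaw 54.7 pos [465.6 213.6  66.8] F [-0.7 -3.3  8.2] M [-0.998  0.59   0.439] q6 -0.55 w 53.8
```

The torque jumped to 0.44 N m, so the lid has met the gasket. A small extra turn should confirm it and bring it mid-window.

move_arm([
  [[0, 0, 0], 0.8, 1],
  [[0, 0, 0], 0, 1],
  [[0, 0, 0], 0, 1],
  [[0, 0, 0], 0, 1],
  [[0, 0, 0], 0, 1],
])

```text
t: 13.95
ee_pos: [465.5, 213.6, 66.8]
orientation: [1.057, 2.958, -0.002]
ft_force: [-2.1, -3.7, 8.2]
width: 53.5
grasp_force: 30.0
```

```bash
python3 rd.py
```

```text
13.95 yaw 50.7 pos [465.5 213.6  66.8] F [-2.1 -3.7  8.2] M [-0.874  0.644  0.495] q6 -0.48 w 53.5
```

move_arm([
  [[0, 0, 0], 0.8, 1],
  [[0, 0, 0], 0, 1],
  [[0, 0, 0], 0, 1],
  [[0, 0, 0], 0, 1],
  [[0, 0, 0], 0, 1],
])

```text
t: 14.37
ee_pos: [465.6, 213.6, 66.8]
orientation: [1.159, 2.92, -0.001]
ft_force: [-2.2, -2.2, 8.8]
width: 53.9
grasp_force: 30.0
```

```bash
python3 rd.py
```

```text
14.37 yaw 46.7 pos [465.6 213.6  66.8] F [-2.2 -2.2  8.8] M [-0.797  0.678  0.446] q6 -0.41 w 53.9
```

move_arm([
  [[0, 0, 0], 0, 1],
])

```text
t: 14.45
ee_pos: [465.6, 213.6, 66.8]
orientation: [1.159, 2.92, -0.001]
ft_force: [-0.8, -2.7, 7.7]
width: 53.6
grasp_force: 30.0
```

```bash
python3 rd.py
```

```text
14.45 yaw 46.7 pos [465.6 213.6  66.8] F [-0.8 -2.7  7.7] M [-0.811  0.694  0.519] q6 -0.41 w 53.6
```

move_arm([
  [[0, 0, 0], 0, 1],
])

```text
t: 14.53
ee_pos: [465.5, 213.6, 66.8]
orientation: [1.159, 2.92, -0.001]
ft_force: [-2.0, -2.2, 7.6]
width: 53.5
grasp_force: 30.0
```

```bash
python3 rd.py
```

```text
14.53 yaw 46.7 pos [465.5 213.6  66.8] F [-2.  -2.2  7.6] M [-0.801  0.677  0.49 ] q6 -0.41 w 53.5
```

move_arm([
  [[0, 0, 0], 0, 1],
])

```text
t: 14.62
ee_pos: [465.5, 213.6, 66.8]
orientation: [1.159, 2.92, -0.001]
ft_force: [-1.9, -2.4, 7.3]
width: 53.7
grasp_force: 30.0
```

```bash
python3 rd.py
```

```text
14.62 yaw 46.7 pos [465.5 213.6  66.8] F [-1.9 -2.4  7.3] M [-0.826  0.757  0.498] q6 -0.41 w 53.7
```

The torque averages about 0.49 N m, which is snug and mid-window. I'll release and retreat upwards.

move_arm([
  [[0, 0, 0], 0, 0],
  [[0, 0, 0], 0, 0],
  [[0, 0, 0], 0, 0],
  [[0, 0, 0], 0, 0],
  [[0, 0, 0], 0, 0],
  [[0, 0, -0.4], 0, 0],
  [[0, 0, -1], 0, 0],
  [[0, 0, -1], 0, 0],
  [[0, 0, -1], 0, 0],
  [[0, 0, -1], 0, 0],
  [[0, 0, -1], 0, 0],
  [[0, 0, -1], 0, 0],
  [[0, 0, 0], 0, 0],
  [[0, 0, 0], 0, 0],
  [[0, 0, 0], 0, 0],
])

```text
t: 15.87
ee_pos: [465.0, 213.7, 226.0]
orientation: [-1.162, -2.919, 0.0]
ft_force: [-0.8, 0.2, -0.2]
width: 87.9
grasp_force: 0.0
```

```bash
python3 rd.py
python3 - <<'E'
from h import *
c=cam("wrist");s=cam("scene")
u=proj(s,(466,215,40)).astype(int)
a=cv2.resize(c[0][60:340,100:460],(400,311))
x,y=max(u[0]-60,0),max(u[1]-60,0)
b=cv2.resize(s[0][y:y+120,x:x+120],(400,400))
save("fin.png",np.hstack([cv2.copyMakeBorder(a,0,89,0,0,0),b]))
E
```

```text
15.87 yaw 46.6 pos [465.  213.7 226. ] F [-0.8  0.2 -0.2] M [-0.048  0.015  0.01 ] q6 -0.41 w 87.9
```

View pics/fin.png

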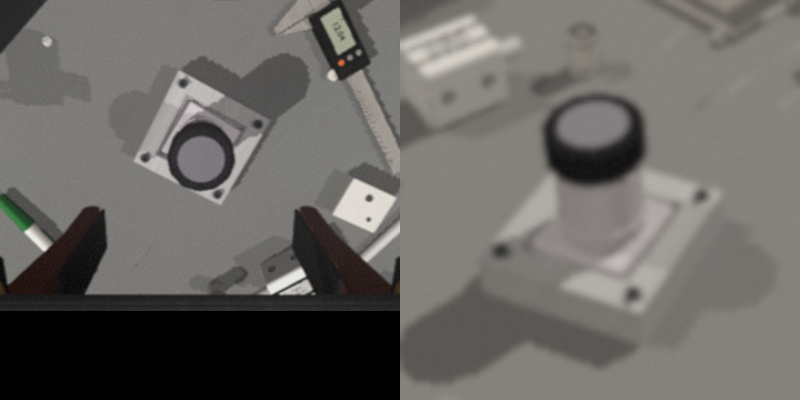

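The reservoir stands upright and flush in the pocket (wrist view about (200,155), scene view about (590,190)), and the gripper is clear. I'm handing the job in.

```bash
python3 -c "
from workcell import ctrl
print(ctrl.close_job())"
```

```text
the job is handed in; nothing more can be done
None
```

The reservoir is upright and fully home in the nest pocket, and its lid is snug on the gasket at about 0.49 N m (snug is 0.40 to 0.62); the job was handed in after about 16 s of the 72 s allowed.

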